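Clip a slide down for one reading at the probe stage

ROBOT

A 6-joint arm with a two-finger parallel gripper is mounted at the origin on the work surface. World frame = base frame: x ahead of the robot, y to its left, z up, the work surface at z = 0. Lengths are in m, angles in degrees, forces in N, time in s.
With the tool pointing down it reaches from about 0.4 to 0.825 m from the base axis. Payload 7 kg.
Tool frame: the origin (TCP) lies midway between the tips of the shut fingers; the grasp point (between the pads) lies 19 mm behind it (ctrl.grip_point_offset is the distance from the TCP to the grasp point, in m); x points along the fingers, y is the direction in which the jaws open and shut, and the axes are right-handed (so a half turn about x gives the same grasp; the last joint's range is limited). The gripper opens to 88 mm and grips with 3 to 60 N. Pads are 19 mm wide; open, the fingers measure 130 mm over their backs; the gripper's body (78 mm by 193 mm) begins 47 mm behind the grasp point.
Start: joints at [85.663, 20.546, 0.682, 0, -70.136, -16.507], TCP at [0.24, 0.631, 0.227] pointing down, gripper open.
Joint ranges: [-176.03, 176.03], [-82.01, 121.73], [-58.28, 71.71], [-173.87, 95.51], [-174.79, -0.11], [-173.66, 173.66]. Speed limits (degrees/s): [136.94, 136.94, 172.46, 180, 180, 180].

INTERFACE

Orientations are given as [roll, pitch, yaw] about the fixed x, y, z axes, in that order (R = Rz(yaw) Ry(pitch) Rx(roll)).
In Python, from plant import ctrl gives the robot as it stands.
- The arm moves only by the tool drive_tool, never from a script. Its argument "plan" is a list of rows, each a list of 3 entries, a list of its own where there are three numbers: the shift along the tool's x, y, z in m, then the turn, a rotation vector about the tool's x, y, z in degrees, then the opening, from 0 (shut) to 1 (fully open). In form: [[[dx, dy, dz], [wx, wy, wz], grip], ...]. A call has 1 to 20 rows; each row is the pose to reach, as a shift and turn from the pose measured when the call began, along the tool's axes at that moment; what a row does not reach only later rows make up. A row lasts 1/12 s, in which the tool goes at most 41.7 mm and 7.16 degrees, less where a joint would pass 70% of its speed; a pose out of reach is approached as far as the arm can. A call with a gripper value outside its range is refused whole. The fingers move at their own pace and stop on an object; the grip force is fixed at half the most. Time passes only in rows, so rows that repeat a pose let the fingers close. It gives the time, the measured TCP pose, the force and the opening at its end, in the units of the state.
- ctrl.get_obs(): the state, without advancing time (a new reading comes with each control period).
- ctrl.snapshot(name): name is "scene" or "top" or "wrist"; returns the picture (480x640x3 uint8, blue, green, red); there is no depth.
- ctrl.get_calibration(name): a dict with "fx", "fy", "cx", "cy" (pixels), "R" (3x3) and "t" (3): a world point X has camera coordinates R X + t. Camera axes: x right, y down, z forward; pixel columns grow to the right and rows downward; lengths in m; the calibration is good to about 2 mm. A picture is of the moment at which its call begins: read the wrist's pose just before it. get_calibration takes no time and is no camera call; for the wrist camera it gives the pose at the moment of the call.
- ctrl.close_job(): hands the job in, once; it reports no verdict.
Trained networks look in the newest picture that a camera, given by its name, has taken for a name from the list of things; names that differ only in an ending like _2 or _b are one class to them, and where a whole thing is asked for, a point or a joint stands for the part that bears it (a point fixed in the world has none). Each returns a list of dicts, best first, with "confidence" (0 to 1); they miss things now and then, are a little off and sometimes report something else, mostly with a low value. They report only what shows in the picture. A call takes as long as a camera call. They do not tell look-alikes from the thing itself.
- ctrl.cut_out(camera, name): "pixels" (480x640 bool, what is visible of it) and "pixel" ([column, row] in pixels, amid what is visible of it).
- ctrl.landmark_of(camera, name): "pixel" ([column, row] in pixels: a listed point, or the origin of a listed thing).
The state is a dict: "clock": time; "joint_pos": joint angles; "qvel": joint speeds; "tau": joint torques, N m; "tool_pos": TCP position; "orientation": TCP orientation; "force": force on the tool from outside, world axes, zero at the start; "moment": the same for the moment, N m; "opening": finger opening in m.
Only numpy, scipy, OpenCV 4.12 (cv2) and the standard library are available. Lean on these libraries where they do the work, as an engineer would, in place of code of your own. Each camera call takes 0.05 s, during which the arm holds its last target. There are 200 camera calls.

TASK

Lift the dust cover off the slide by its handle and set it down gently, right way up, in the middle of the rubber mat. Then swing the spring clip round so that its nose sits on the slide, let go of it, and with the slide clipped press the big round key of the reading unit fully down. Finally swing the clip clear of the slide again, about a quarter turn out to the side it came from, leaving the slide in its nest and the positioners and vials undisturbed.

Things in the scene. Friction and masses are not known exactly. Their poses are not given: they have to be found in the camera images.
- stage: Fixed black probing stage, a slab 210 (x) x 235 (y) x 30 mm high; it spans x -105..105 and y -130..105 in its own frame. Origin on its underside, directly below the slide's nest; z up. Its frame may be yawed up to 0.5 rad. The clip's pivot is at (0, -83) mm in this frame. Four 3 mm high aluminium stop bars surround the slide.
- nest (a point): Centre of the slide's nest on the stage's top face (30 mm above the bench); axes as the stage's.
- slide: Loose glass slide 52 (x) x 76 (y) x 4 mm, 45 g, lying in the nest with 1.5 mm play, under the dust cover at the start. Origin at the centre of its underside, axes along the stage's. The clip's nose rests on its -y end.
- cover: Loose aluminium dust cover, an upside-down box open below: 78 (x) x 102 (y) x 40 mm outside, walls 3 mm, 0.15 to 0.31 kg. Standing on the stage over the slide at the start. Origin at the centre of its lower rim; z up. On top is a black bail handle along its y axis.
- cover_handle (a point): Middle of the cover handle's grip bar: a round bar 10 mm thick, 62 mm long along the cover's y axis, its centre 28 mm above the cover's top face and 68 mm above its lower rim; the gap below it is 23 mm.
- mat: Fixed black rubber mat on the bench, 170 x 170 x 4 mm, to the left or the right of the stage. Origin at the centre of its underside. The cover's place, either way round.
- clip (a joint): Angle (rad) of the spring clip about its upright pivot screw, counter-clockwise from above. 0: the clip points along the stage's +y, its nose resting square on the slide's end. The nose is on the slide from about -0.4 to 0.45; larger values swing it out over the stage's -x side; stops at -0.35 and 2.1. It starts parked at 1.35 to 2.0. It stays where it is left (friction about 1 N at the post); riding up onto the slide's edge needs about 3 to 8 N at the post.
- clip_pivot (a point): Top of the clip's pivot screw, 16 mm across, 13.5 mm above the stage's top; on the clip's turning axis. Axes turn with the clip, y along the clip to its nose.
- clip_post (a point): Centre of the top of the clip's thumb post: an upright steel post 12 mm in diameter, 34 mm from the pivot axis along the clip, rising from the clip's 14 mm wide arm (arm's top 13 mm above the stage) to 42.5 mm above the stage. Grip or push it to swing the clip; being round it can be gripped from above in any direction.
- leaf: The clip's sprung steel leaf, 10 mm wide, with a domed nose (a ball of 16 mm diameter) at 57 mm from the pivot axis. It gives upward by itself: the nose's underside hangs 2 mm below the slide's top and rides up over the slide's edge when the clip is swung sideways; it then presses on the slide with about 2.5 N. Origin at its root, 12 mm from the pivot axis; y towards the nose.
- unit: Fixed black reading unit, 130 (x) x 150 (y) mm, 40 mm high (52 mm along its raised back strip, on its +x side), on the side of the stage away from the mat. Origin at the centre of its underside. Small flat keys and a display are printed on it; the one big round key is at x -28, y +30 mm in its frame.
- key_top (a point): Centre of the top face of the big round grey key, 28 mm in diameter, in a black housing on the unit; it is pressed straight down.
- key (a joint): Travel (m) of the round key: 0 up, 0.006 fully down (about 5 N); it springs back.
- positioner_a: Loose bystander, to be left where it stands. Blue micropositioner on a 40 x 40 mm base, 62 mm high, on the stage on the -x side of the slide. Origin at the centre of its underside.
- positioner_b: Loose bystander, to be left where it stands. The same kind of micropositioner, 62 mm high, on the +x side of the slide. Origin at the centre of its underside.
- vial_a: Loose bystander, to be left where it stands. Small glass vial with a white cap, 22 mm in diameter, 45 mm high, standing on the stage on the +x side of the clip's pivot. Origin at the centre of its underside.
- vial_b: Loose bystander, to be left where it stands. Another such vial, 22 mm in diameter, 45 mm high, on the stage's -x edge beside the parked clip's nose. Origin at the centre of its underside.
There are look-alikes about, which are no part of the job. There is more than one size of the mat; the one meant has the size given above. What is shaped like the cover but green is not meant.

How it is judged:
By the outcome, as a careful person would: the job done as asked, in the order asked, and still so for the second after the job is handed in, with the robot touching nothing.
It also fails if it takes over 72 s, if anything falls off the work surface, if the arm or the gripper's body presses on something with over 40 N, if the wrist force passes 120 N, or if a joint passes its speed limit or range.

## Working session

There is one attempt and no reset: what is moved stays moved. The work goes in short steps, Python scripts to look and compute and a tool call to move; the robot and the scene stay as the last step left them, time stands still between calls to the robot, and variables do not carry over. Pictures are saved under pics/ and viewed, about 8 in all and at most 12, crops included, and the job is handed in when it is done.

Besides the shell and the picture viewer there is one more tool, called after ">>>" as a command line: name --argument value ..., lists and objects as JSON in quotes. drive_tool: Moves the arm, as the interface text tells. Its arguments: {"type":"object","properties":{"plan":{"type":"array","items":{"type":"array"}}},"required":["plan"]}

```bash
mkdir -p pics
cat > h.py <<'E'
from plant import ctrl
import numpy as np, cv2
def snap(c,f=None):
    im=ctrl.snapshot(c)
    if f: cv2.imwrite('pics/'+f,im)
    return im
def ray(c,px,z,cal=None):
    k=cal or ctrl.get_calibration(c)
    R=np.array(k['R']);t=np.array(k['t'])
    d=R.T@np.array([(px[0]-k['cx'])/k['fx'],(px[1]-k['cy'])/k['fy'],1]);o=-R.T@t
    return o+d*(z-o[2])/d[2]
def proj(c,X,cal=None):
    k=cal or ctrl.get_calibration(c)
    p=np.array(k['R'])@np.array(X)+np.array(k['t'])
    return np.array([k['cx']+k['fx']*p[0]/p[2],k['cy']+k['fy']*p[1]/p[2]])
E
python3 - <<'E'
from h import *
np.set_printoptions(precision=4,suppress=True)
o=ctrl.get_obs();print({k:np.round(v,4) for k,v in o.items()})
Z=dict(cover_handle=.098,cover=.03,mat=0,clip_pivot=.0435,clip_post=.0725,key_top=.05,unit=0,positioner_a=.03,vial_a=.03,stage=0,leaf=.04,nest=.03)
for c in('top','scene'):
    snap(c,c+'.png')
    k=ctrl.get_calibration(c);print(c,'cam at',-np.array(k['R']).T@np.array(k['t']))
    for n,z in Z.items():
        for d in ctrl.landmark_of(c,n): print(c,n,round(d['confidence'],2),np.round(d['pixel']),ray(c,d['pixel'],z)[:2])
E
```

```text
{'clock': np.float64(0.0), 'joint_pos': array([ 85.66  ,  20.5919,   0.6339,  -0.0204, -70.1357, -16.5058]), 'qvel': array([ 0.0692, -0.0276,  0.0432,  0.0402,  0.0088,  0.1169]), 'tau': array([ -0.0005, -58.2709,  29.305 ,   6.9972,   0.0069,  -0.0001]), 'tool_pos': array([0.2401, 0.6303, 0.2256]), 'orientation': array([  94.9717,   89.9043, -105.881 ]), 'force': array([ 0.7494, -0.0114,  0.3923]), 'moment': array([-0.0158,  0.0083,  0.0326]), 'opening': np.float64(0.0877)}
top cam at [0.3309 0.0171 1.0805]
top cover_handle 0.79 [309. 191.] [0.5547 0.0145]
top cover_handle 0.66 [214. 275.] [0.3586 0.2203]
top cover 0.67 [220. 282.] [0.3439 0.2212]
top cover 0.63 [306. 193.] [0.5642 0.022 ]
top cover 0.24 [348. 224.] [ 0.4909 -0.0839]
top mat 0.95 [442. 229.] [ 0.4912 -0.3246]
top mat 0.82 [446. 347.] [ 0.1992 -0.3315]
top clip_pivot 0.67 [342. 187.] [ 0.5791 -0.0655]
top clip_post 0.46 [345. 193.] [ 0.5595 -0.0705]
top key_top 0.49 [170. 212.] [0.5049 0.3404]
top key_top 0.36 [308. 192.] [0.5641 0.0153]
top unit 0.92 [191. 209.] [0.5231 0.3059]
top positioner_a 0.8 [304. 231.] [0.47
[... 590 characters left out ...]
0.81 [118. 287.] [ 0.2086 -0.3306]
scene mat 0.59 [191. 353.] [ 0.4816 -0.3197]
scene clip_pivot 0.56 [329. 298.] [ 0.5814 -0.0571]
scene clip_post 0.83 [311. 284.] [ 0.551  -0.0763]
scene key_top 0.65 [417. 208.] [0.4952 0.3515]
scene unit 0.92 [413. 238.] [0.5296 0.2983]
scene positioner_a 0.82 [320. 264.] [0.4761 0.0209]
scene positioner_a 0.68 [373. 301.] [0.638  0.0156]
scene vial_a 0.67 [350. 317.] [ 0.6376 -0.0544]
scene vial_a 0.66 [290. 287.] [ 0.4898 -0.0784]
scene stage 0.7 [344. 292.] [0.5566 0.0177]
scene stage 0.42 [348. 317.] [ 0.6143 -0.0322]
scene leaf 0.18 [343. 287.] [ 0.5741 -0.0069]
scene nest 0.94 [346. 280.] [0.5547 0.0236]
scene nest 0.48 [328. 299.] [ 0.5714 -0.0479]
```

Run:
```python
import cv2
a=cv2.imread('pics/top.png')[110:400,120:520]; cv2.imwrite('pics/topc.png',cv2.resize(a,(800,580),interpolation=cv2.INTER_CUBIC))
```

```text
(no output)
```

View pics/topc.png

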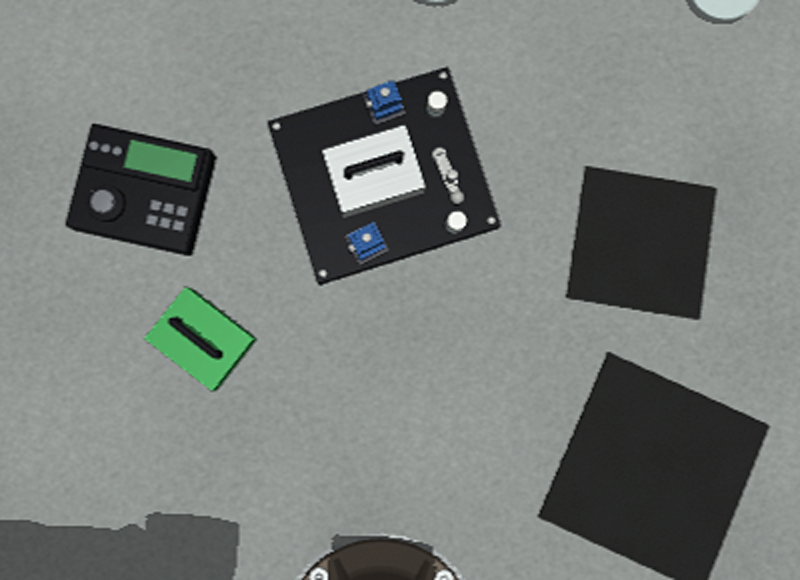

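View pics/scene.png

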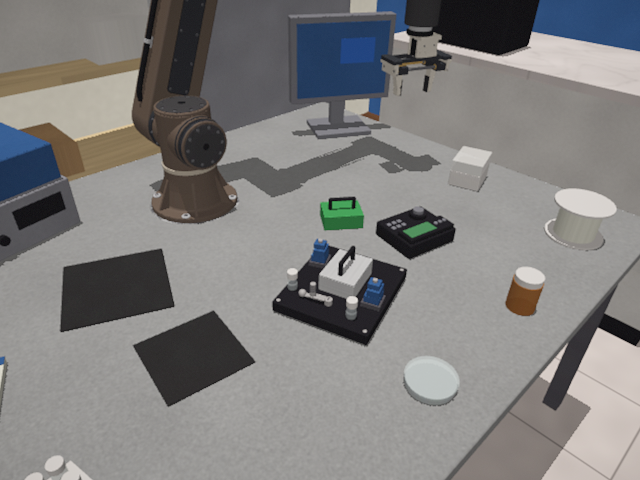

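The top crop (scale 2, offset 120,110) shows these:
- **Stage:** around crop (383,175), with the white cover on it at (373,168).
- **Clip:** parked at (447,175), pointing toward -x, with vials at (437,100) and (457,220).
- **Unit:** at (140,190), with its round key at (103,202).
- **Covers:** white at top px (309,191) and green at (214,275). The white one on the stage is the one meant.
- **Mats:** px (442,229) is smaller and px (446,347) is larger. I'll measure both sizes next.

```bash
cat >> h.py <<'E'
from scipy.spatial.transform import Rotation as Ro
def down(a):
    a=np.radians(a);x=[0,0,-1];y=[np.cos(a),np.sin(a),0]
    return np.array([x,y,np.cross(x,y)]).T
def to(p,a):
    o=ctrl.get_obs();R=Ro.from_euler('xyz',o['orientation'],degrees=True).as_matrix()
    s=R.T@(np.array(p)-o['tool_pos']);w=min((Ro.from_matrix(R.T@down(b)).as_rotvec(degrees=True) for b in(a,a+180)),key=np.linalg.norm)
    print('shift',np.round(s,4),'turn',np.round(w,2),'rows',np.ceil(max(np.linalg.norm(s)/.0417,np.linalg.norm(w)/7.16)),'| y axis yaw now',np.round(np.degrees(np.arctan2(R[1,1],R[0,1])),1))
E
python3 - <<'E'
from h import *
np.set_printoptions(precision=4,suppress=True)
im=snap('top')
for n,z in(('mat',.004),('stage',.03),('unit',.04)):
    for d in ctrl.cut_out('top',n)[:3]:
        m=d['pixels'].astype(np.uint8)
        pts=cv2.findNonZero(m)
        c=cv2.boxPoints(cv2.minAreaRect(pts));w=np.array([ray('top',p,z)[:2] for p in c])
        e=[w[1]-w[0],w[2]-w[1]]
        print(n,round(d['confidence'],2),'centre',w.mean(0),'sides',[round(np.linalg.norm(v),3) for v in e],'yaws',[round(np.degrees(np.arctan2(v[1],v[0])),1) for v in e])
to([.55,.02,.33],16.8)
k=ctrl.get_calibration('wrist');o=ctrl.get_obs();print('wristcam',-np.array(k['R']).T@np.array(k['t']),np.array(k['R'])[2],k['fx'])
E
```

```text
mat 0.94 centre [ 0.2017 -0.3372] sides [np.float64(0.225), np.float64(0.232)] yaws [np.float64(-24.0), np.float64(-112.6)]
mat 0.92 centre [ 0.4855 -0.32  ] sides [np.float64(0.172), np.float64(0.174)] yaws [np.float64(-8.3), np.float64(-97.0)]
stage 0.63 centre [0.5574 0.0065] sides [np.float64(0.239), np.float64(0.219)] yaws [np.float64(-69.8), np.float64(-161.4)]
unit 0.98 centre [0.5267 0.2956] sides [np.float64(0.136), np.float64(0.165)] yaws [np.float64(-9.3), np.float64(-101.4)]
shift [-0.1035  0.4606 -0.5069] turn [52.36  0.    0.  ] rows 17.0 | y axis yaw now -110.8
wristcam [0.3175 0.6013 0.3844] [-0.2854  0.1075 -0.9524] 368.3548722254039
```

The mat at px (442,229) measures 172 x 174 mm, so it is the 170 mm one meant. The other is about 228 mm. Now going above the stage.

>>> drive_tool --plan '[[[-0.1, 0.46, -0.507], [52.4, 0, 0], 0.4], [[-0.1, 0.46, -0.507], [52.4, 0, 0], 0.4], [[-0.1, 0.46, -0.507], [52.4, 0, 0], 0.4], [[-0.1, 0.46, -0.507], [52.4, 0, 0], 0.4], [[-0.1, 0.46, -0.507], [52.4, 0, 0], 0.4], [[-0.1, 0.46, -0.507], [52.4, 0, 0], 0.4], [[-0.1, 0.46, -0.507], [52.4, 0, 0], 0.4], [[-0.1, 0.46, -0.507], [52.4, 0, 0], 0.4], [[-0.1, 0.46, -0.507], [52.4, 0, 0], 0.4], [[-0.1, 0.46, -0.507], [52.4, 0, 0], 0.4], [[-0.1, 0.46, -0.507], [52.4, 0, 0], 0.4], [[-0.1, 0.46, -0.507], [52.4, 0, 0], 0.4], [[-0.1, 0.46, -0.507], [52.4, 0, 0], 0.4], [[-0.1, 0.46, -0.507], [52.4, 0, 0], 0.4], [[-0.1, 0.46, -0.507], [52.4, 0, 0], 0.4], [[-0.1, 0.46, -0.507], [52.4, 0, 0], 0.4], [[-0.1, 0.46, -0.507], [52.4, 0, 0], 0.4], [[-0.1, 0.46, -0.507], [52.4, 0, 0], 0.4], [[-0.1, 0.46, -0.507], [52.4, 0, 0], 0.4], [[-0.1, 0.46, -0.507], [52.4, 0, 0], 0.4]]'

```text
clock: 3.17
tool_pos: [0.5501, 0.0205, 0.3263]
orientation: [43.2, 90.0, 149.9]
force: [0.5, -0.2, 0.2]
opening: 0.0352
```

Run:
```python
from h import *
np.set_printoptions(precision=4,suppress=True)
o=ctrl.get_obs();print(o['clock'],o['tool_pos'],o['joint_pos'],o['force'],o['opening'])
k=ctrl.get_calibration('wrist');snap('wrist','w1.png')
for n,z in dict(cover_handle=.098,cover=.03,clip_pivot=.0435,clip_post=.0725,positioner_a=.03,vial_a=.03,nest=.03,leaf=.04,key_top=.05).items():
    for d in ctrl.landmark_of('wrist',n)[:3]: print(n,round(d['confidence'],2),np.round(d['pixel']),ray('wrist',d['pixel'],z,k)[:2])
```

```text
3.1667 [0.5501 0.0205 0.3263] [ 22.5147   5.9051  -5.6374  -0.0176 -78.4708  -5.7995] [ 0.5135 -0.218   0.1544] 0.035160027749449825
cover_handle 0.91 [314. 206.] [0.5553 0.0202]
cover 0.6 [310. 198.] [0.5596 0.0263]
clip_pivot 0.92 [312. 126.] [ 0.5809 -0.0576]
clip_post 0.6 [345. 122.] [ 0.5485 -0.0711]
clip_post 0.45 [314. 206.] [0.5542 0.0256]
positioner_a 0.91 [252. 168.] [0.6378 0.0108]
positioner_a 0.8 [378. 219.] [0.4702 0.0265]
positioner_a 0.32 [344. 122.] [ 0.5465 -0.0723]
vial_a 0.96 [386. 131.] [ 0.4963 -0.076 ]
vial_a 0.86 [263. 116.] [ 0.639  -0.0516]
key_top 0.5 [282. 422.] [0.5062 0.3512]
```

View pics/w1.png

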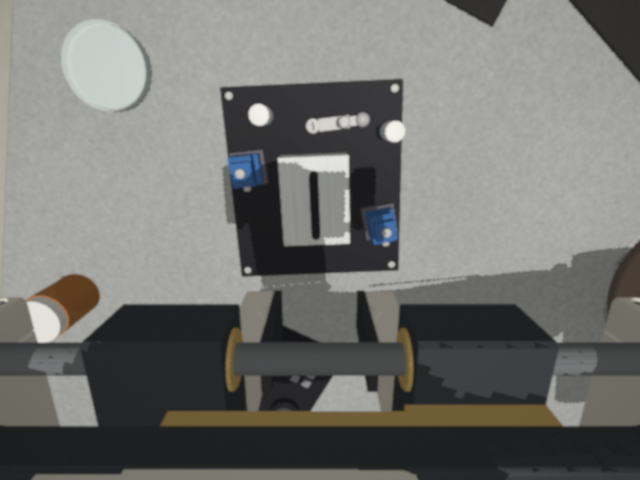

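The close wrist view shows:
- **Stage corners:** (221,88), (402,80), (397,270) and (242,276).
- **Cover handle:** from (315,175) to (316,238).
- **Clip:** pivot (312,126), post about (346,122), nose (363,120).
- **Vials:** (260,114) and (394,131). The latter is close to the nose.

Next I'll fit the stage frame.

Run:
```python
from h import *
np.set_printoptions(precision=4,suppress=True)
k=ctrl.get_calibration('wrist')
C=np.array([ray('wrist',p,.03,k)[:2] for p in[(221,88),(402,80),(397,270),(242,276)]])
S=np.array([[.105,-.130],[-.105,-.130],[-.105,.105],[.105,.105]])
a=C-C.mean(0);b=S-S.mean(0);th=np.arctan2((b[:,0]*a[:,1]-b[:,1]*a[:,0]).sum(),(a*b).sum())
R=np.array([[np.cos(th),-np.sin(th)],[np.sin(th),np.cos(th)]]);t=C.mean(0)-R@S.mean(0)
print('stage yaw',np.degrees(th),'nest',t,'resid',C-(S@R.T+t))
print('pivot',R@[0,-.083]+t)
w=lambda p,z:ray('wrist',p,z,k)[:2]
h=[w(p,.103) for p in[(316,173),(316,239)]];print('handle',h,np.degrees(np.arctan2(*(h[0]-h[1])[::-1])),np.mean(h,0))
for n,p,z in(('post',(345,122),.0725),('nose',(363,120),.044),('pivot',(312,126),.0435),('vialb',(395,131),.075),('viala',(260,114),.075),('pa',(378,219),.03),('pb',(252,168),.03),('cover',(314,198),.07)):print(n,w(p,z),R.T@(w(p,z)-t))
to([.5555,.02,.13],th*57.2958);to([.5555,.02,.079],th*57.2958)
```

```text
stage yaw 19.094529174470047 nest [0.5534 0.0214] resid [[-0.0024  0.0009]
 [ 0.0012  0.0021]
 [ 0.0025 -0.001 ]
 [-0.0013 -0.002 ]]
pivot [ 0.5805 -0.057 ]
handle [array([ 0.5634, -0.0141]), array([0.5432, 0.0536])] -73.36286069287962 [0.5533 0.0198]
post [ 0.5485 -0.0707] [-0.0348 -0.0855]
nose [ 0.5278 -0.0795] [-0.0571 -0.087 ]
pivot [ 0.5814 -0.0566] [ 0.0009 -0.0829]
vialb [ 0.4949 -0.0774] [-0.0876 -0.0742]
viala [ 0.6364 -0.0525] [ 0.0543 -0.097 ]
pa [0.4697 0.027 ] [-0.0773  0.0327]
pb [0.6376 0.0111] [ 0.0763 -0.0373]
cover [0.5567 0.0173] [ 0.0018 -0.0049]
shift [ 0.1966 -0.0048 -0.0023] turn [-2.3   0.    0.01] rows 5.0 | y axis yaw now -163.2
shift [ 0.2476 -0.0048 -0.0023] turn [-2.3   0.    0.01] rows 6.0 | y axis yaw now -163.2
```

>>> drive_tool --plan '[[[0.04, -0.004, 0], [0, 0, 0], 0.4], [[0.08, -0.004, 0], [0, 0, 0], 0.4], [[0.12, -0.004, 0], [0, 0, 0], 0.4], [[0.16, -0.004, 0], [0, 0, 0], 0.4], [[0.19, -0.004, 0], [0, 0, 0], 0.4], [[0.21, -0.004, 0], [0, 0, 0], 0.4], [[0.23, -0.004, 0], [0, 0, 0], 0.4], [[0.246, -0.004, 0], [0, 0, 0], 0.4], [[0.246, -0.004, 0], [0, 0, 0], 0.4], [[0.246, -0.004, 0], [0, 0, 0], 0.4], [[0.246, -0.004, 0], [0, 0, 0], 0], [[0.246, -0.004, 0], [0, 0, 0], 0], [[0.246, -0.004, 0], [0, 0, 0], 0], [[0.246, -0.004, 0], [0, 0, 0], 0], [[0.246, -0.004, 0], [0, 0, 0], 0], [[0.246, -0.004, 0], [0, 0, 0], 0]]'

```text
clock: 5.0
tool_pos: [0.5545, 0.0222, 0.0814]
orientation: [-89.4, 89.9, 17.4]
force: [-1.6, 0.3, 3.4]
opening: 0.0088
```

>>> drive_tool --plan '[[[-0.005, 0, 0], [0, 0, 0], 0], [[-0.01, 0, 0], [0, 0, 0], 0], [[-0.02, 0, 0], [0, 0, 0], 0], [[-0.03, 0, 0], [0, 0, 0], 0], [[-0.045, 0, 0], [0, 0, 0], 0], [[-0.065, 0, 0], [0, 0, 0], 0], [[-0.09, 0, 0], [0, 0, 0], 0], [[-0.12, 0, 0], [0, 0, 0], 0], [[-0.14, 0, 0], [0, 0, 0], 0], [[-0.14, 0, 0], [0, 0, 0], 0], [[-0.14, 0, 0], [0, 0, 0], 0]]'

```text
clock: 5.92
tool_pos: [0.5549, 0.0224, 0.2235]
orientation: [-85.1, 89.7, 21.7]
force: [-0.7, -0.3, -2.6]
opening: 0.0086
```

Run:
```python
from h import *
np.set_printoptions(precision=4,suppress=True)
o=ctrl.get_obs();print(o['clock'],o['tool_pos'],o['force'],o['opening'])
im=snap('top');snap('scene','s2.png')
m=max(ctrl.cut_out('top','mat'),key=lambda d:d['confidence']*(abs(d['pixel'][1]-229)<40))['pixels'].astype(np.uint8)
for z in(.004,):
    c=cv2.boxPoints(cv2.minAreaRect(cv2.findNonZero(m)));print(c,np.array([ray('top',p,z)[:2] for p in c]))
for d in ctrl.landmark_of('scene','mat')+ctrl.cut_out('scene','mat'): print(d['confidence'],d['pixel'],ray('scene',d['pixel'],.002)[:2])
cv2.imwrite('pics/c2.png',np.hstack([cv2.resize(im[180:280,390:490],(400,400),interpolation=cv2.INTER_CUBIC),cv2.resize(cv2.imread('pics/s2.png')[200:400,230:430],(400,400),interpolation=cv2.INTER_CUBIC)]))
to([.486,-.321,.19],-8)
```

```text
5.9167 [0.5549 0.0224 0.2235] [-0.7377 -0.3295 -2.6018] 0.00856159164306598
[[402.7359 258.7604]
 [412.6088 192.9413]
 [479.5526 202.9829]
 [469.6797 268.802 ]] [[ 0.4122 -0.2234]
 [ 0.5793 -0.2476]
 [ 0.5587 -0.4181]
 [ 0.3915 -0.3912]]
0.61 [191.4, 353.9] [ 0.4851 -0.3209]
0.58 [118.6, 287.4] [ 0.2133 -0.331 ]
0.83 [113.9, 289.1] [ 0.2118 -0.341 ]
0.71 [190.7, 353.1] [ 0.4825 -0.3207]
shift [ 0.0304  0.1639 -0.3087] turn [24.79 -0.01 -0.04] rows 9.0 | y axis yaw now -163.2
```

View pics/c2.png

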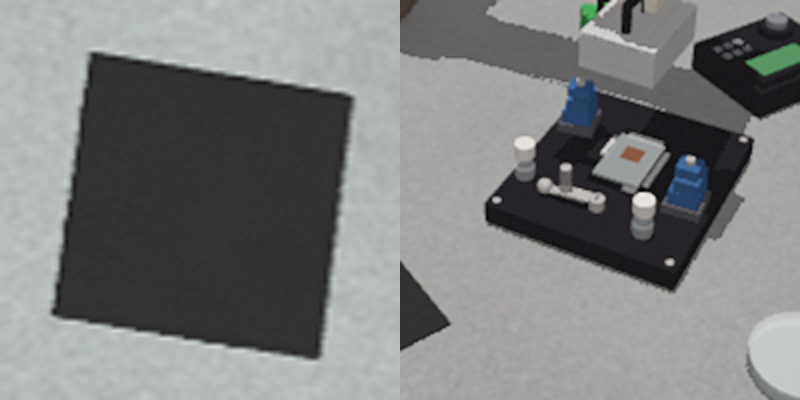

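The cover is off, and the slide shows in its nest. The mat's corners are clean, with its centre at (.485,-.320) and yaw -8.4°. Carrying the cover over now.

>>> drive_tool --plan '[[[0.0, 0.015, -0.028], [2.5, 0, 0], 0], [[0.005, 0.03, -0.057], [5, 0, 0], 0], [[0.01, 0.047, -0.087], [7.5, 0, 0], 0], [[0.013, 0.063, -0.117], [10, 0, 0], 0], [[0.016, 0.079, -0.147], [12.5, 0, 0], 0], [[0.02, 0.095, -0.177], [15, 0, 0], 0], [[0.023, 0.111, -0.207], [17.5, 0, 0], 0], [[0.026, 0.127, -0.237], [20, 0, 0], 0], [[0.03, 0.143, -0.267], [22.5, 0, 0], 0], [[0.03, 0.155, -0.29], [24.9, 0, 0], 0], [[0.03, 0.1635, -0.3055], [24.9, 0, 0], 0], [[0.03, 0.1635, -0.3055], [24.9, 0, 0], 0], [[0.06, 0.1635, -0.3055], [24.9, 0, 0], 0], [[0.09, 0.1635, -0.3055], [24.9, 0, 0], 0], [[0.12, 0.1635, -0.3055], [24.9, 0, 0], 0], [[0.14, 0.1635, -0.3055], [24.9, 0, 0], 0], [[0.15, 0.1635, -0.3055], [24.9, 0, 0], 0], [[0.15, 0.1635, -0.3055], [24.9, 0, 0], 0], [[0.15, 0.1635, -0.3055], [24.9, 0, 0], 0]]'

```text
clock: 7.75
tool_pos: [0.4856, -0.3178, 0.0705]
orientation: [111.3, 89.9, -166.8]
force: [0.8, -0.2, -0.6]
opening: 0.0088
```

Run:
```python
from h import *
np.set_printoptions(precision=4,suppress=True)
o=ctrl.get_obs();print(o['clock'],o['tool_pos'],o['force'],o['opening'])
snap('scene')
for n,z in(('cover',o['tool_pos'][2]-.049),('cover_handle',o['tool_pos'][2]+.019)):
    for d in ctrl.landmark_of('scene',n): print(n,d['confidence'],d['pixel'],ray('scene',d['pixel'],z)[:2])
to([.4855,-.318,.055],-8.4)
```

```text
7.75 [ 0.4856 -0.3178  0.0705] [ 0.8325 -0.1535 -0.5994] 0.008797474507199197
cover 0.89 [189.9, 351.2] [ 0.4947 -0.3273]
cover 0.69 [342.1, 223.6] [0.3847 0.1904]
cover_handle 0.69 [343.7, 198.2] [0.3779 0.1988]
cover_handle 0.58 [185.9, 320.3] [ 0.4878 -0.3208]
shift [ 0.017   0.0011 -0.0001] turn [ 0.32 -0.05  0.12] rows 1.0 | y axis yaw now 171.9
```

>>> drive_tool --plan '[[[0.005, 0, 0], [0, 0, 0], 0], [[0.009, 0, 0], [0, 0, 0], 0], [[0.011, 0, 0], [0, 0, 0], 0], [[0.0125, 0, 0], [0, 0, 0], 0], [[0.0135, 0, 0], [0, 0, 0], 0], [[0.0145, 0, 0], [0, 0, 0], 0], [[0.015, 0, 0], [0, 0, 0], 0], [[0.015, 0, 0], [0, 0, 0], 0], [[0.015, 0, 0], [0, 0, 0], 0]]'

```text
clock: 8.65
tool_pos: [0.4866, -0.3181, 0.057]
orientation: [-113.7, 89.9, -31.8]
force: [0.7, 0.3, -2.1]
opening: 0.0089
```

>>> drive_tool --plan '[[[0.001, 0, 0], [0, 0, 0], 0], [[0.002, 0, 0], [0, 0, 0], 0], [[0.0025, 0, 0], [0, 0, 0], 0], [[0.0025, 0, 0], [0, 0, 0], 0]]'

```text
clock: 8.98
tool_pos: [0.4872, -0.3183, 0.0554]
orientation: [-111.6, 89.8, -29.7]
force: [-0.6, 2.8, 4.7]
opening: 0.0087
```

Contact, at +4.7 N. Releasing and backing straight up.

>>> drive_tool --plan '[[[0, 0, 0], [0, 0, 0], 0.3], [[0, 0, 0], [0, 0, 0], 0.3], [[0, 0, 0], [0, 0, 0], 0.3], [[0, 0, 0], [0, 0, 0], 0.3], [[-0.01, 0, 0], [0, 0, 0], 0.3], [[-0.025, 0, 0], [0, 0, 0], 0.3], [[-0.05, 0, 0], [0, 0, 0], 0.3], [[-0.09, 0, 0], [0, 0, 0], 0.3], [[-0.13, 0, 0], [0, 0, 0], 0.3], [[-0.15, 0, 0], [0, 0, 0], 0.3]]'

```text
clock: 9.82
tool_pos: [0.4882, -0.3191, 0.2114]
orientation: [-111.1, 89.4, -29.2]
force: [1.2, -0.0, 1.2]
opening: 0.0263
```

Run:
```python
from h import *
np.set_printoptions(precision=4,suppress=True)
o=ctrl.get_obs();print(o['clock'],o['tool_pos'],o['force'],o['opening'])
im=snap('top');s=snap('scene')
cv2.imwrite('pics/c3.png',np.hstack([cv2.resize(im[170:290,385:505],(400,400),interpolation=cv2.INTER_CUBIC),cv2.resize(s[260:420,110:270],(400,400),interpolation=cv2.INTER_CUBIC)]))
for c in('top','scene'):
    for n,z in(('cover',.004),('cover_handle',.072),('clip_post',.0725),('clip_pivot',.0435),('leaf',.04),('slide',.03),('nest',.03)):
        for d in ctrl.landmark_of(c,n)[:2]: print(c,n,round(d['confidence'],2),np.round(d['pixel'],1),ray(c,d['pixel'],z)[:2])
```

```text
9.8167 [ 0.4882 -0.3191  0.2114] [ 1.1608 -0.0037  1.2162] 0.02633966168261368
top cover 0.74 [219.7 277.5] [0.3547 0.2263]
top cover 0.32 [192.5 208.5] [0.5235 0.301 ]
top cover_handle 0.79 [214.2 273.4] [0.3623 0.226 ]
top clip_post 0.64 [346.9 195. ] [ 0.5539 -0.0753]
top clip_pivot 0.56 [336.5 185.9] [ 0.5819 -0.0523]
top slide 0.9 [309.4 199.3] [0.5498 0.0123]
top slide 0.73 [312.1 164.2] [0.6378 0.008 ]
top nest 0.69 [308. 197.] [0.5554 0.0159]
scene cover 0.68 [191.3 356.3] [ 0.4917 -0.325 ]
scene cover 0.56 [342.1 227.6] [0.3796 0.197 ]
scene cover_handle 0.9 [189.4 326.9] [ 0.4892 -0.3172]
scene cover_handle 0.77 [341.7 198.7] [0.3556 0.2161]
scene clip_post 0.73 [312.7 284.7] [ 0.5539 -0.0755]
scene clip_post 0.5 [291.2 285.7] [ 0.5273 -0.1088]
scene clip_pivot 0.53 [326.7 296.1] [ 0.574  -0.0551]
scene leaf 0.55 [311.4 282.1] [ 0.5178 -0.0442]
scene leaf 0.5 [370.6 301.1] [0.6421 0.0016]
scene slide 0.88 [345.9 281.9] [0.5586 0.0188]
scene slide 0.65 [312.5 282.1] [ 0.5106 -0.034 ]
scene nest 0.68 [346.  278.8] [0.5515 0.0266]
```

View pics/c3.png

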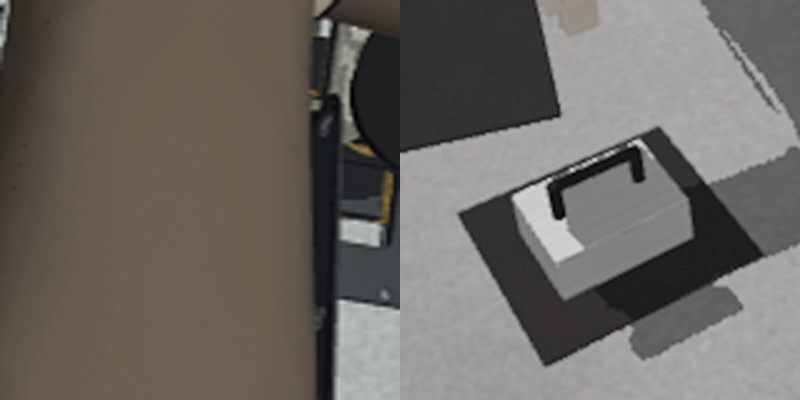

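The cover stands upright near the mat's middle (about .489,-.320 against .485,-.320). Next is the clip. I'll approach with the jaws tangential to the swing.

Run:
```python
from h import *
print(ctrl.get_obs()['joint_pos'].round(1));to([.549,-.071,.20],-67);print(Ro.from_euler('xyz',ctrl.get_obs()['orientation'],degrees=True).as_matrix().round(3))
```

```text
[-13.9  12.6 -13.4   0.1 -63.9   5.8]
shift [ 0.0049 -0.027   0.2533] turn [5.895e+01 2.000e-02 1.800e-01] rows 9.0 | y axis yaw now 171.9
[[ 0.003 -0.99   0.14 ]
 [-0.002  0.14   0.99 ]
 [-1.    -0.003 -0.001]]
```

>>> drive_tool --plan '[[[0.005, -0.002, 0.02], [-7, 0, 0], 0.3], [[0.005, -0.004, 0.04], [-14, 0, 0], 0.3], [[0.005, -0.006, 0.06], [-21, 0, 0], 0.3], [[0.005, -0.008, 0.08], [-28, 0, 0], 0.3], [[0.005, -0.01, 0.1], [-35, 0, 0], 0.3], [[0.005, -0.012, 0.12], [-42, 0, 0], 0.3], [[0.005, -0.014, 0.14], [-49, 0, 0], 0.3], [[0.005, -0.016, 0.16], [-56, 0, 0], 0.3], [[0.005, -0.018, 0.18], [-63, 0, 0], 0.3], [[0.005, -0.02, 0.2], [-70, 0, 0], 0.3], [[0.005, -0.023, 0.22], [-77, 0, 0], 0.3], [[0.005, -0.025, 0.24], [-84, 0, 0], 0.3], [[0.005, -0.027, 0.253], [-91, 0, 0], 0.3], [[0.005, -0.027, 0.253], [-98, 0, 0], 0.3], [[0.005, -0.027, 0.253], [-105, 0, 0], 0.3], [[0.005, -0.027, 0.253], [-112, 0, 0], 0.3], [[0.005, -0.027, 0.253], [-121, 0, 0], 0.3], [[0.005, -0.027, 0.253], [-121, 0, 0], 0.3], [[0.005, -0.027, 0.253], [-121, 0, 0], 0.3]]'

```text
clock: 12.2
tool_pos: [0.5489, -0.0713, 0.1999]
orientation: [125.3, 89.8, -31.7]
force: [0.2, -0.2, -1.2]
opening: 0.0264
```

Run:
```python
from h import *
np.set_printoptions(precision=4,suppress=True)
o=ctrl.get_obs();print(o['clock'],o['tool_pos'],o['joint_pos'].round(1),o['force'],o['opening'])
k=ctrl.get_calibration('wrist');snap('wrist','w4.png')
for n,z in(('clip_post',.0725),('clip_pivot',.0435),('leaf',.04),('vial_a',.03),('slide',.03),('nest',.03),('cover_handle',.072)):
    for d in ctrl.landmark_of('wrist',n)[:2]: print(n,round(d['confidence'],2),np.round(d['pixel'],1),ray('wrist',d['pixel'],z,k)[:2])
to([.549,-.071,.20],-67)
```

```text
12.2 [ 0.5489 -0.0713  0.1999] [ 13.   10.2 -17.2   0.1 -62.5 100. ] [ 0.1989 -0.201  -1.1841] 0.026421411702813716
clip_post 0.57 [317.  234.1] [ 0.548  -0.0703]
clip_pivot 0.61 [317.8 183. ] [ 0.5822 -0.0566]
clip_pivot 0.25 [223.3 175.3] [0.557  0.0195]
vial_a 0.92 [337.  117.4] [ 0.6375 -0.0507]
vial_a 0.62 [300.8 277.3] [ 0.4907 -0.0776]
slide 0.88 [222.7 174.9] [0.5542 0.0226]
shift [-0.0001 -0.0003 -0.0002] turn [-0.08 -0.11 -0.15] rows 1.0 | y axis yaw now -67.1
```

View pics/w4.png

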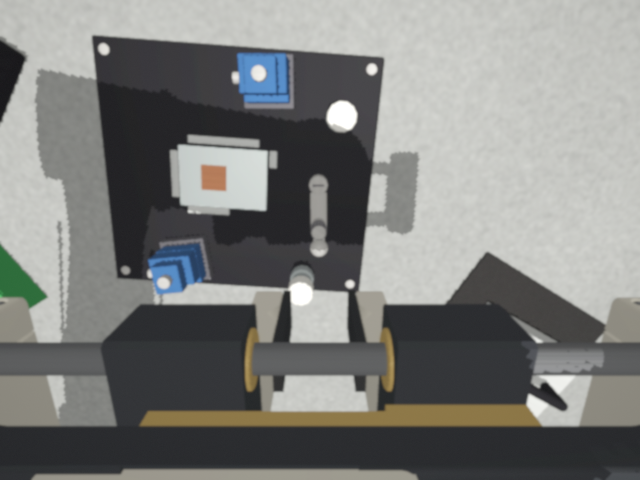

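The wrist view shows the pivot at (318,184), the post top at (317,234), the nose just beyond it at about (319,247), and vial_b at (301,290), clear of the jaws. The post is centred under the tool, so I'm going down.

>>> drive_tool --plan '[[[0.035, 0, 0], [0, 0, 0], 0.3], [[0.07, 0, 0], [0, 0, 0], 0.3], [[0.1, 0, 0], [0, 0, 0], 0.3], [[0.115, 0, 0], [0, 0, 0], 0.3], [[0.13, 0, 0], [0, 0, 0], 0.3], [[0.14, 0, 0], [0, 0, 0], 0.3], [[0.147, 0, 0], [0, 0, 0], 0.3], [[0.147, 0, 0], [0, 0, 0], 0.21], [[0.147, 0, 0], [0, 0, 0], 0.21], [[0.147, 0, 0], [0, 0, 0], 0.21]]'

```text
clock: 13.43
tool_pos: [0.55, -0.0715, 0.0539]
orientation: [137.4, 89.7, -19.7]
force: [-0.2, -0.4, -0.2]
opening: 0.0186
```

Run:
```python
from h import *
np.set_printoptions(precision=4,suppress=True)
o=ctrl.get_obs();print(o['clock'],o['tool_pos'],o['joint_pos'].round(1),o['force'],o['opening'])
# arc: rows in tool frame
R=Ro.from_euler('xyz',o['orientation'],degrees=True).as_matrix()
P=np.array([.5815,-.0568])
p0=o['tool_pos'][:2]; phi0=np.degrees(np.arctan2(*(p0-P)[::-1])); print('phi0',phi0%360,'r',np.linalg.norm(p0-P))
for d in range(7,113,7):
    f=np.radians(phi0-d);q=np.append(P+.0345*np.array([np.cos(f),np.sin(f)]),o['tool_pos'][2]);print(d,(R.T@(q-o['tool_pos'])).round(4))
```

```text
13.4333 [ 0.55   -0.0715  0.0539] [ 12.9  19.2 -27.1   0.2 -43.4  99.9] [-0.2313 -0.3601 -0.2325] 0.018553993809991762
phi0 205.03108701560106 r 0.034724293871798234
7 [-0.     -0.0042 -0.0003]
14 [-0.     -0.0084 -0.0009]
21 [-0.     -0.0124 -0.0021]
28 [-0.     -0.0163 -0.0037]
35 [-0.     -0.02   -0.0057]
42 [-0.     -0.0234 -0.0082]
49 [-0.     -0.0265 -0.0111]
56 [-0.     -0.0291 -0.0144]
63 [-0.     -0.0314 -0.0179]
70 [-0.     -0.0332 -0.0217]
77 [-0.     -0.0346 -0.0257]
84 [-0.     -0.0354 -0.0298]
91 [ 0.     -0.0358 -0.034 ]
98 [ 0.     -0.0356 -0.0382]
105 [ 0.     -0.0349 -0.0424]
112 [ 0.0001 -0.0337 -0.0464]
```

>>> drive_tool --plan '[[[0, -0.0042, -0.0003], [7, 0, 0], 0.21], [[0, -0.0084, -0.0009], [14, 0, 0], 0.21], [[0, -0.0124, -0.0021], [21, 0, 0], 0.21], [[0, -0.0163, -0.0037], [28, 0, 0], 0.21], [[0, -0.02, -0.0057], [35, 0, 0], 0.21], [[0, -0.0234, -0.0082], [42, 0, 0], 0.21], [[0, -0.0265, -0.0111], [49, 0, 0], 0.21], [[0, -0.0291, -0.0144], [56, 0, 0], 0.21], [[0, -0.0314, -0.0179], [63, 0, 0], 0.21], [[0, -0.0323, -0.0198], [66.5, 0, 0], 0.21], [[0, -0.0332, -0.0217], [70, 0, 0], 0.21], [[0, -0.0339, -0.0237], [73.5, 0, 0], 0.21], [[0, -0.0346, -0.0257], [77, 0, 0], 0.21], [[0, -0.035, -0.0277], [80.5, 0, 0], 0.21], [[0, -0.0354, -0.0298], [84, 0, 0], 0.21], [[0, -0.0356, -0.0319], [87.5, 0, 0], 0.21], [[0, -0.0358, -0.034], [91, 0, 0], 0.21], [[0, -0.0357, -0.0361], [94.5, 0, 0], 0.21], [[0, -0.0357, -0.0361], [94.5, 0, 0], 0.21]]'

```text
clock: 15.02
tool_pos: [0.5694, -0.0249, 0.0548]
orientation: [-129.0, 89.7, -20.7]
force: [-1.8, -1.0, 2.1]
opening: 0.0184
```

Run:
```python
from h import *
np.set_printoptions(precision=4,suppress=True)
o=ctrl.get_obs();print(o['clock'],o['tool_pos'],o['joint_pos'].round(1),o['force'],o['opening'])
P=np.array([.5815,-.0568]);p=o['tool_pos'][:2]-P;print('phi',np.degrees(np.arctan2(p[1],p[0])),np.linalg.norm(p))
s=snap('scene');a=proj('scene',[.57,-.02,.04]).astype(int);print(a)
for n,z in(('clip_post',.0725),('clip_pivot',.0435),('slide',.03)):
    for d in ctrl.landmark_of('scene',n)[:2]: print(n,round(d['confidence'],2),np.round(d['pixel'],1),ray('scene',d['pixel'],z)[:2])
cv2.imwrite('pics/c5.png',cv2.resize(s[a[1]-60:a[1]+60,a[0]-80:a[0]+80],(800,600),interpolation=cv2.INTER_CUBIC))
```

```text
15.0167 [ 0.5694 -0.0249  0.0548] [ 17.3  20.4 -25.1   0.2 -44.3   0.8] [-1.7677 -1.0288  2.1015] 0.018432346021130135
phi 110.77438806595923 0.034156137719024135
[337 288]
clip_pivot 0.71 [185.  325.2] [ 0.4522 -0.3077]
clip_pivot 0.53 [328.7 297.9] [ 0.5807 -0.0561]
slide 0.61 [346.8 280.3] [0.5562 0.0242]
```

View pics/c5.png

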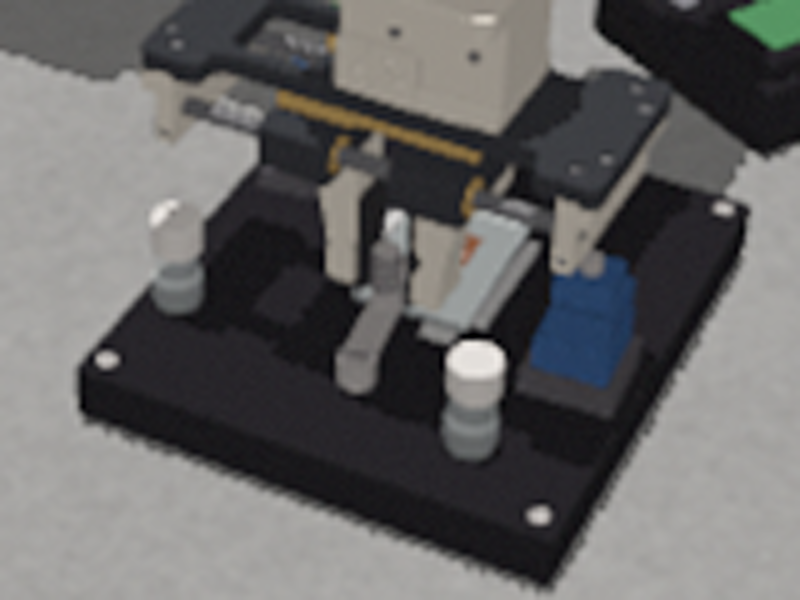

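>>> drive_tool --plan '[[[0, -0.002, 0], [3, 0, 0], 0.21], [[0, -0.004, -0.0003], [7, 0, 0], 0.21], [[0, -0.004, -0.0003], [7, 0, 0], 0.21], [[0, -0.004, -0.0003], [7, 0, 0], 0.21], [[0, -0.004, -0.0003], [7, 0, 0], 0.3], [[0, -0.0025, -0.0003], [7, 0, 0], 0.3], [[0, -0.0025, -0.0003], [7, 0, 0], 0.3], [[-0.03, -0.0025, -0.0003], [7, 0, 0], 0.3], [[-0.06, -0.0025, -0.0003], [7, 0, 0], 0.3], [[-0.1, -0.0025, -0.0003], [7, 0, 0], 0.3], [[-0.14, -0.0025, -0.0003], [7, 0, 0], 0.3], [[-0.15, -0.0025, -0.0003], [7, 0, 0], 0.3]]'

```text
clock: 16.22
tool_pos: [0.5744, -0.0236, 0.2116]
orientation: [-103.3, 89.1, -1.6]
force: [1.5, 0.7, 0.6]
opening: 0.0262
```

Run:
```python
from h import *
np.set_printoptions(precision=4,suppress=True)
o=ctrl.get_obs();print(o['clock'],o['tool_pos'],o['joint_pos'].round(1),o['force'],o['opening'])
k=ctrl.get_calibration('wrist');w=snap('wrist')
for n,z in(('clip_post',.0725),('clip_pivot',.0435),('slide',.03),('key_top',.05),('nest',.03)):
    for d in ctrl.landmark_of('wrist',n)[:2]: print(n,round(d['confidence'],2),np.round(d['pixel'],1),ray('wrist',d['pixel'],z,k)[:2])
cv2.imwrite('pics/w6.png',w)
s=snap('scene')
for n,z in(('clip_post',.0725),('clip_pivot',.0435),('slide',.03),('key_top',.05),('unit',0)):
    for d in ctrl.landmark_of('scene',n)[:2]: print(n,round(d['confidence'],2),np.round(d['pixel'],1),ray('scene',d['pixel'],z)[:2])
```

```text
16.2167 [ 0.5744 -0.0236  0.2116] [ 17.3  11.3 -14.3   0.3 -63.6  -5.8] [1.5392 0.7222 0.5728] 0.026244579005992506
clip_post 0.77 [325.5 229.3] [ 0.5709 -0.0257]
clip_pivot 0.93 [322.4 185.3] [ 0.5802 -0.0569]
slide 0.69 [334.1 266. ] [0.5524 0.0205]
clip_post 0.76 [335.7 276.4] [ 0.5666 -0.0231]
clip_pivot 0.52 [328.5 298.9] [ 0.5825 -0.0585]
slide 0.96 [345.1 278.8] [0.5502 0.0252]
key_top 0.66 [417.7 208.8] [0.4974 0.3516]
unit 0.83 [413.6 239.1] [0.5341 0.296 ]
```

View pics/w6.png

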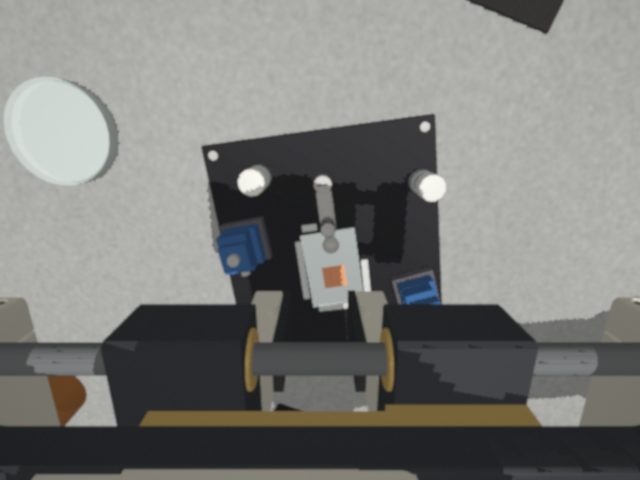

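The nose at (331,244) sits on the slide's end, and the post direction of 106.6° is about clip angle 0. The clip is released. Now over to the key.

Run:
```python
from h import *
to([.503,.342,.22],-168)
```

```text
shift [-0.0171 -0.0066  0.3721] turn [-0.47 -0.14  0.18] rows 9.0 | y axis yaw now -168.5
```

>>> drive_tool --plan '[[[-0.005, 0, 0.03], [0, 0, 0], 0], [[-0.01, 0, 0.065], [0, 0, 0], 0], [[-0.014, -0.002, 0.1], [0, 0, 0], 0], [[-0.0145, -0.003, 0.135], [0, 0, 0], 0], [[-0.0145, -0.003, 0.17], [0, 0, 0], 0], [[-0.0145, -0.004, 0.205], [0, 0, 0], 0], [[-0.0145, -0.005, 0.24], [0, 0, 0], 0], [[-0.0145, -0.005, 0.275], [0, 0, 0], 0], [[-0.0145, -0.006, 0.31], [0, 0, 0], 0], [[-0.0145, -0.0065, 0.345], [0, 0, 0], 0], [[-0.0145, -0.0065, 0.372], [0, 0, 0], 0], [[-0.0145, -0.0065, 0.372], [0, 0, 0], 0], [[-0.0145, -0.0065, 0.372], [0, 0, 0], 0]]'

```text
clock: 17.9
tool_pos: [0.5024, 0.3432, 0.2166]
orientation: [-143.1, 89.8, -41.5]
force: [-0.9, -0.2, -0.2]
opening: 0.0006
```

Run:
```python
from h import *
np.set_printoptions(precision=4,suppress=True)
o=ctrl.get_obs();print(o['clock'],o['tool_pos'],o['joint_pos'].round(1),o['force'],o['opening'])
k=ctrl.get_calibration('wrist');w=snap('wrist','w7.png')
for n in('key_top','unit'):
    for d in ctrl.landmark_of('wrist',n)[:2]: print(n,round(d['confidence'],2),np.round(d['pixel'],1),[ray('wrist',d['pixel'],z,k)[:2] for z in(.045,.05,.055)])
for d in ctrl.cut_out('wrist','key_top')[:2]:
    print('cut',d['confidence'],cv2.minAreaRect(cv2.findNonZero(d['pixels'].astype(np.uint8))))
```

```text
17.9 [0.5024 0.3432 0.2166] [ 52.9  14.7  -9.1   0.2 -66.2 -41.3] [-0.8647 -0.1606 -0.1887] 0.0005664514555349858
key_top 0.67 [315.4 216.4] [array([0.5065, 0.3393]), array([0.5066, 0.3381]), array([0.5068, 0.337 ])]
unit 0.8 [298.4 169.2] [array([0.5296, 0.3005]), array([0.5295, 0.2999]), array([0.5293, 0.2994])]
cut 0.65 ((314.5, 217.5), (31.0, 31.0), 90.0)
```

View pics/w7.png

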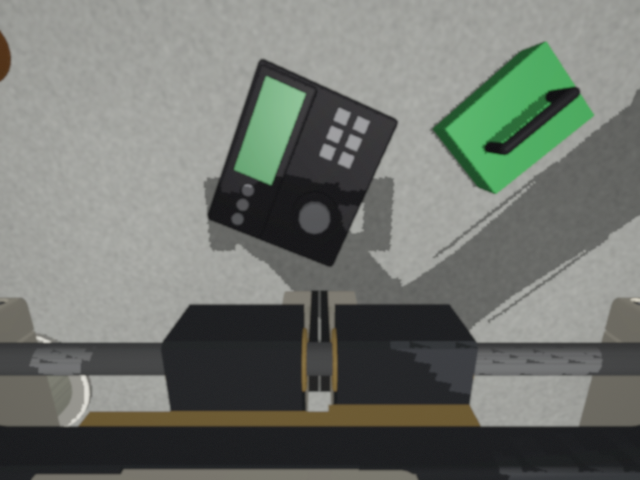

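The key is at (314,217), under the tool, and the shut fingers are at about (320,300). I'll triangulate the key's height.

Run:
```python
from h import *
from scipy.optimize import least_squares
ks=ctrl.get_calibration('scene');kw=ctrl.get_calibration('wrist')
obs=[('scene',(417.7,208.8),ks),('wrist',(314.5,217.2),kw)]
f=lambda X:np.concatenate([proj(c,X,k)-p for c,p,k in obs])
r=least_squares(f,[.505,.34,.05]);print(r.x.round(4),r.fun.round(2))
c=-np.array(kw['R']).T@np.array(kw['t']);print('range at key',np.linalg.norm(c-r.x))
to([.5067,.338,.075],-168.5)
```

```text
[0.5085 0.3342 0.062 ] [ 0.07  0.    0.02 -0.01]
range at key 0.32231541606773906
shift [ 0.1424 -0.0024 -0.0033] turn [-0.03 -0.15  0.17] rows 4.0 | y axis yaw now -168.5
```

>>> drive_tool --plan '[[[0.035, -0.002, -0.005], [0, 0, 0], 0], [[0.07, -0.002, -0.005], [0, 0, 0], 0], [[0.1, -0.002, -0.005], [0, 0, 0], 0], [[0.12, -0.002, -0.005], [0, 0, 0], 0], [[0.135, -0.002, -0.005], [0, 0, 0], 0], [[0.143, -0.002, -0.005], [0, 0, 0], 0], [[0.146, -0.002, -0.005], [0, 0, 0], 0], [[0.146, -0.002, -0.005], [0, 0, 0], 0]]'

```text
clock: 18.77
tool_pos: [0.5069, 0.3357, 0.0714]
orientation: [-134.8, 89.8, -33.4]
force: [0.7, 0.7, 0.0]
opening: 0.0005
```

Run:
```python
from h import *
np.set_printoptions(precision=4,suppress=True)
o=ctrl.get_obs();print(o['clock'],o['tool_pos'],o['force'])
s=snap('scene');cv2.imwrite('pics/s8.png',cv2.resize(s[150:270,350:510],(800,600),interpolation=cv2.INTER_CUBIC))
```

```text
18.7667 [0.5069 0.3357 0.0714] [0.657  0.6938 0.0283]
```

View pics/s8.png

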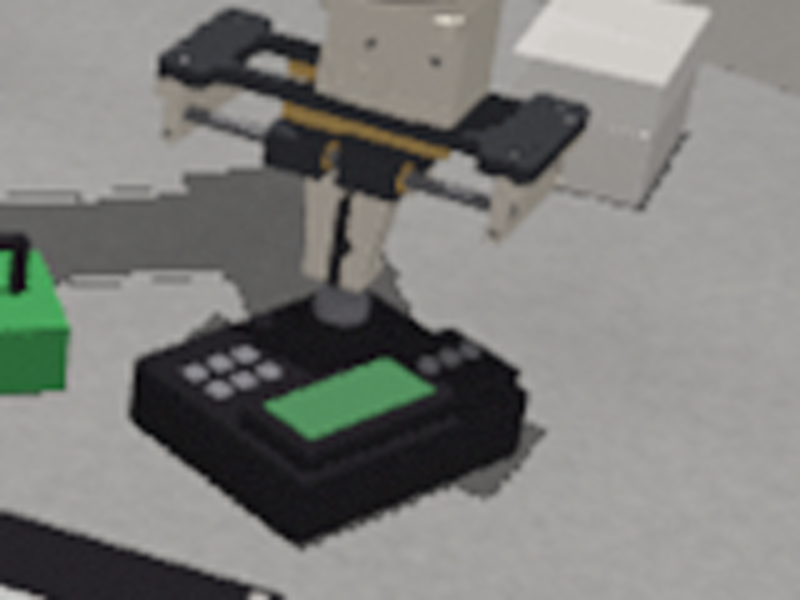

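The shut finger tips hover right above the raised key, at crop (343,300), centred and not wider than its housing allows. Pressing in small steps.

>>> drive_tool --plan '[[[0.002, 0, 0], [0, 0, 0], 0], [[0.004, 0, 0], [0, 0, 0], 0], [[0.006, 0, 0], [0, 0, 0], 0], [[0.008, 0, 0], [0, 0, 0], 0], [[0.01, 0, 0], [0, 0, 0], 0], [[0.011, 0, 0], [0, 0, 0], 0], [[0.011, 0, 0], [0, 0, 0], 0]]'

```text
clock: 19.4
tool_pos: [0.5073, 0.3363, 0.0611]
orientation: [-118.1, 89.7, -16.6]
force: [-0.7, 0.4, 2.0]
opening: 0.0006
```

>>> drive_tool --plan '[[[0.001, 0, 0], [0, 0, 0], 0], [[0.002, 0, 0], [0, 0, 0], 0], [[0.003, 0, 0], [0, 0, 0], 0], [[0.003, 0, 0], [0, 0, 0], 0]]'

```text
clock: 19.73
tool_pos: [0.5073, 0.3363, 0.0581]
orientation: [-118.5, 89.7, -17.0]
force: [-1.4, -0.5, 3.4]
opening: 0.0004
```

>>> drive_tool --plan '[[[0.001, 0, 0], [0, 0, 0], 0], [[0.002, 0, 0], [0, 0, 0], 0], [[0.0025, 0, 0], [0, 0, 0], 0], [[0.0025, 0, 0], [0, 0, 0], 0]]'

```text
clock: 20.07
tool_pos: [0.5073, 0.3363, 0.0563]
orientation: [-116.6, 89.7, -15.2]
force: [-3.2, -2.2, 9.9]
opening: 0.0007
```

>>> drive_tool --plan '[[[0.001, 0, 0], [0, 0, 0], 0], [[0.0015, 0, 0], [0, 0, 0], 0], [[0.0015, 0, 0], [0, 0, 0], 0], [[0.0015, 0, 0], [0, 0, 0], 0]]'

```text
clock: 20.4
tool_pos: [0.5073, 0.3363, 0.0561]
orientation: [-113.3, 89.7, -11.8]
force: [-6.3, -2.2, 15.3]
opening: 0.0004
```

Run:
```python
from h import *
np.set_printoptions(precision=4,suppress=True)
o=ctrl.get_obs();print(o['clock'],o['tool_pos'],o['force'],o['moment'])
s=snap('scene');cv2.imwrite('pics/s9.png',np.hstack([cv2.resize(s[190:235,390:450],(800,600),interpolation=cv2.INTER_CUBIC)]))
```

```text
20.4 [0.5073 0.3363 0.0561] [-6.2549 -2.1626 15.33  ] [-0.8194  2.1467  0.0074]
```

View pics/s9.png

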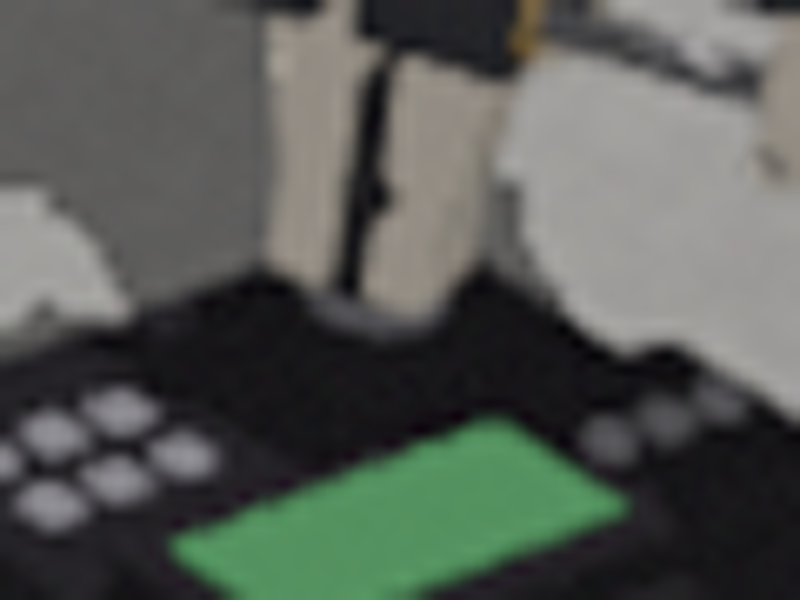

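A hard stop at z = .0561, at 15 N. To be sure that it is the key's end and not the housing, I'll check the travel from first contact while backing up.

>>> drive_tool --plan '[[[-0.006, 0, 0], [0, 0, 0], 0], [[-0.012, 0, 0], [0, 0, 0], 0], [[-0.012, 0, 0], [0, 0, 0], 0], [[-0.012, 0, 0], [0, 0, 0], 0]]'

```text
clock: 20.78
tool_pos: [0.5073, 0.3364, 0.0682]
orientation: [-108.1, 89.7, -6.6]
force: [-0.4, -0.4, 0.2]
opening: 0.0002
```

>>> drive_tool --plan '[[[0.001, 0, 0], [0, 0, 0], 0], [[0.002, 0, 0], [0, 0, 0], 0], [[0.002, 0, 0], [0, 0, 0], 0]]'

```text
clock: 21.03
tool_pos: [0.507, 0.3361, 0.0653]
orientation: [-119.8, 89.7, -18.3]
force: [0.3, 0.9, -0.2]
opening: 0.0003
```

>>> drive_tool --plan '[[[0.001, 0, 0], [0, 0, 0], 0], [[0.0015, 0, 0], [0, 0, 0], 0], [[0.0015, 0, 0], [0, 0, 0], 0]]'

```text
clock: 21.28
tool_pos: [0.5069, 0.3359, 0.0634]
orientation: [-127.6, 89.7, -26.1]
force: [-0.2, -0.8, -1.3]
opening: 0.0004
```

>>> drive_tool --plan '[[[0.001, 0, 0], [0, 0, 0], 0], [[0.0015, 0, 0], [0, 0, 0], 0], [[0.0015, 0, 0], [0, 0, 0], 0]]'

```text
clock: 21.53
tool_pos: [0.507, 0.336, 0.062]
orientation: [-124.4, 89.7, -22.9]
force: [-0.3, 0.4, 1.6]
opening: 0.0003
```

>>> drive_tool --plan '[[[0.001, 0, 0], [0, 0, 0], 0], [[0.0015, 0, 0], [0, 0, 0], 0], [[0.0015, 0, 0], [0, 0, 0], 0]]'

```text
clock: 21.78
tool_pos: [0.507, 0.336, 0.0605]
orientation: [-124.6, 89.7, -23.1]
force: [0.1, -1.0, 1.4]
opening: 0.0002
```

First contact is at about .062 and the hard stop at .056, which makes 6 mm: the key went fully down. Back to the clip.

Run:
```python
from h import *
to([.571,-.0252,.20],-163)
```

```text
shift [-0.1386  0.0087 -0.367 ] turn [-5.51 -0.16  0.21] rows 10.0 | y axis yaw now -168.5
```

>>> drive_tool --plan '[[[-0.04, 0, 0], [0, 0, 0], 0.0], [[-0.08, 0, 0], [0, 0, 0], 0.3], [[-0.12, 0, -0.01], [0, 0, 0], 0.3], [[-0.139, 0.001, -0.04], [-0.5, 0, 0], 0.3], [[-0.139, 0.002, -0.075], [-1, 0, 0], 0.3], [[-0.139, 0.003, -0.11], [-1.5, 0, 0], 0.3], [[-0.139, 0.004, -0.145], [-2, 0, 0], 0.3], [[-0.139, 0.005, -0.18], [-2.5, 0, 0], 0.3], [[-0.139, 0.006, -0.215], [-3, 0, 0], 0.3], [[-0.139, 0.007, -0.25], [-3.5, 0, 0], 0.3], [[-0.139, 0.008, -0.285], [-4, 0, 0], 0.3], [[-0.139, 0.0087, -0.32], [-5, 0, 0], 0.3], [[-0.139, 0.0087, -0.35], [-5.5, 0, 0], 0.3], [[-0.139, 0.0087, -0.367], [-5.5, 0, 0], 0.3], [[-0.139, 0.0087, -0.367], [-5.5, 0, 0], 0.3], [[-0.139, 0.0087, -0.367], [-5.5, 0, 0], 0.3]]'

```text
clock: 23.12
tool_pos: [0.5708, -0.0262, 0.2001]
orientation: [-132.3, 89.8, -25.5]
force: [-1.1, 0.4, -0.7]
opening: 0.0263
```

Run:
```python
from h import *
np.set_printoptions(precision=4,suppress=True)
o=ctrl.get_obs();print(o['clock'],o['tool_pos'],o['force'],o['opening'])
k=ctrl.get_calibration('wrist');w=snap('wrist')
for n,z in(('clip_post',.0725),('clip_pivot',.0435),('slide',.03)):
    for d in ctrl.landmark_of('wrist',n)[:2]: print(n,round(d['confidence'],2),np.round(d['pixel'],1),ray('wrist',d['pixel'],z,k)[:2])
to([.571,-.0252,.053],-163)
```

```text
23.1167 [ 0.5708 -0.0262  0.2001] [-1.1287  0.4225 -0.7006] 0.026261124757026397
clip_post 0.71 [321.6 236.3] [ 0.5683 -0.0254]
clip_pivot 0.95 [319.8 188.1] [ 0.5797 -0.0579]
slide 0.84 [325.5 272.9] [0.5503 0.0204]
shift [ 0.1474  0.0007 -0.0004] turn [ 0.05 -0.17  0.21] rows 4.0 | y axis yaw now -163.0
```

>>> drive_tool --plan '[[[0.035, 0.001, 0], [0, 0, 0], 0.3], [[0.07, 0.001, 0], [0, 0, 0], 0.3], [[0.1, 0.001, 0], [0, 0, 0], 0.3], [[0.115, 0.001, 0], [0, 0, 0], 0.3], [[0.13, 0.001, 0], [0, 0, 0], 0.3], [[0.14, 0.001, 0], [0, 0, 0], 0.3], [[0.1465, 0.001, 0], [0, 0, 0], 0.3], [[0.1465, 0.001, 0], [0, 0, 0], 0.21], [[0.1465, 0.001, 0], [0, 0, 0], 0.21], [[0.1465, 0.001, 0], [0, 0, 0], 0.21]]'

```text
clock: 24.15
tool_pos: [0.5713, -0.0246, 0.0549]
orientation: [-120.7, 89.7, -13.6]
force: [-0.3, -0.4, -0.6]
opening: 0.0191
```

Run:
```python
from h import *
np.set_printoptions(precision=4,suppress=True)
o=ctrl.get_obs();print(o['clock'],o['tool_pos'],o['joint_pos'].round(1),o['force'],o['opening'])
R=Ro.from_euler('xyz',o['orientation'],degrees=True).as_matrix()
P=np.array([.581,-.0572])
p0=o['tool_pos'][:2]; phi0=np.degrees(np.arctan2(*(p0-P)[::-1])); print('phi0',phi0%360,'r',np.linalg.norm(p0-P))
for d in range(5,102,5):
    f=np.radians(phi0+d);q=np.append(P+.0343*np.array([np.cos(f),np.sin(f)]),o['tool_pos'][2]);print(d,(R.T@(q-o['tool_pos'])).round(4))
```

```text
24.15 [ 0.5713 -0.0246  0.0549] [ 17.3  20.5 -25.    0.3 -44.3  -0.4] [-0.3421 -0.4095 -0.6474] 0.019082208237008437
phi0 106.57195567487649 r 0.03402219936219321
5 [-0.      0.003   0.0002]
10 [-0.      0.006  -0.0002]
15 [-0.      0.0089 -0.0008]
20 [-0.0001  0.0117 -0.0017]
25 [-0.0001  0.0145 -0.0028]
30 [-0.0001  0.0172 -0.0042]
35 [-0.0001  0.0197 -0.0058]
40 [-0.0001  0.0221 -0.0076]
45 [-0.0001  0.0243 -0.0096]
50 [-0.0001  0.0264 -0.0117]
55 [-0.0001  0.0282 -0.0141]
60 [-0.0001  0.0299 -0.0166]
65 [-0.0001  0.0313 -0.0193]
70 [-0.0001  0.0324 -0.022 ]
75 [-0.0001  0.0334 -0.0249]
80 [-0.0001  0.034  -0.0278]
85 [-0.0001  0.0344 -0.0307]
90 [-0.0001  0.0346 -0.0337]
95 [-0.0001  0.0345 -0.0367]
100 [-0.0001  0.0341 -0.0397]
```

>>> drive_tool --plan '[[[0, 0.003, 0.0002], [-5, 0, 0], 0.21], [[0, 0.006, -0.0002], [-10, 0, 0], 0.21], [[0, 0.0089, -0.0008], [-15, 0, 0], 0.21], [[0, 0.0117, -0.0017], [-20, 0, 0], 0.21], [[0, 0.0145, -0.0028], [-25, 0, 0], 0.21], [[0, 0.0172, -0.0042], [-30, 0, 0], 0.21], [[0, 0.0197, -0.0058], [-35, 0, 0], 0.21], [[0, 0.0221, -0.0076], [-40, 0, 0], 0.21], [[0, 0.0243, -0.0096], [-45, 0, 0], 0.21], [[0, 0.0264, -0.0117], [-50, 0, 0], 0.21], [[0, 0.0282, -0.0141], [-55, 0, 0], 0.21], [[0, 0.0299, -0.0166], [-60, 0, 0], 0.21], [[0, 0.0313, -0.0193], [-65, 0, 0], 0.21], [[0, 0.0324, -0.022], [-70, 0, 0], 0.21], [[0, 0.0334, -0.0249], [-75, 0, 0], 0.21], [[0, 0.034, -0.0278], [-80, 0, 0], 0.21], [[0, 0.0344, -0.0307], [-85, 0, 0], 0.21], [[0, 0.0346, -0.0337], [-90, 0, 0], 0.21], [[0, 0.0345, -0.037], [-95.5, 0, 0], 0.21], [[0, 0.0345, -0.037], [-95.5, 0, 0], 0.21]]'

```text
clock: 25.82
tool_pos: [0.5499, -0.0703, 0.056]
orientation: [149.4, 89.5, -7.8]
force: [0.2, -0.9, -0.4]
opening: 0.0185
```

Run:
```python
from h import *
np.set_printoptions(precision=4,suppress=True)
o=ctrl.get_obs();print(o['clock'],o['tool_pos'],o['joint_pos'].round(1),o['force'],o['opening'])
P=np.array([.581,-.0572]);p=o['tool_pos'][:2]-P;print('phi',np.degrees(np.arctan2(p[1],p[0]))%360,np.linalg.norm(p))
```

```text
25.8167 [ 0.5499 -0.0703  0.056 ] [ 13.1  18.9 -27.2   0.2 -43.4  99.6] [ 0.1777 -0.9243 -0.3586] 0.018506272722708123
phi 202.78049072752222 0.0337278179884337
```

>>> drive_tool --plan '[[[0, 0, 0], [0, 0, 0], 0.3], [[0, 0, 0], [0, 0, 0], 0.3], [[0, -0.0025, 0], [0, 0, 0], 0.3], [[0, -0.0025, 0], [0, 0, 0], 0.3], [[-0.03, -0.0025, 0], [0, 0, 0], 0.3], [[-0.065, -0.0025, 0], [0, 0, 0], 0.3], [[-0.1, -0.0025, 0], [0, 0, 0], 0.3], [[-0.14, -0.0025, 0], [0, 0, 0], 0.3], [[-0.17, -0.0025, 0], [0, 0, 0], 0.3], [[-0.17, -0.0025, 0], [0, 0, 0], 0.3]]'

```text
clock: 26.65
tool_pos: [0.5509, -0.0676, 0.2334]
orientation: [155.0, 88.9, -2.2]
force: [-0.3, 0.4, -0.2]
opening: 0.026
```

Run:
```python
from h import *
np.set_printoptions(precision=4,suppress=True)
o=ctrl.get_obs();print(o['clock'],o['tool_pos'],o['force'],o['opening'])
k=ctrl.get_calibration('wrist');w=snap('wrist');s=snap('scene')
for c,kk in(('wrist',k),('scene',None)):
  for n,z in(('clip_post',.0725),('clip_pivot',.0435),('slide',.03),('positioner_a',.03),('vial_a',.03),('cover',.004)):
    for d in ctrl.landmark_of(c,n)[:2]: print(c,n,round(d['confidence'],2),np.round(d['pixel'],1),ray(c,d['pixel'],z,kk)[:2])
cv2.imwrite('pics/f.png',np.hstack([cv2.resize(w[20:310,80:420],(400,341)),cv2.resize(s[230:400,120:410],(400,341),interpolation=cv2.INTER_CUBIC)]))
```

```text
26.65 [ 0.5509 -0.0676  0.2334] [-0.2699  0.4115 -0.2065] 0.026021918627714982
wrist clip_post 0.94 [315.4 230.3] [ 0.5464 -0.0675]
wrist clip_post 0.65 [274.2  95.5] [0.6375 0.0066]
wrist clip_pivot 0.75 [319.3 184.4] [ 0.5821 -0.0566]
wrist slide 0.98 [235.3 175.1] [0.5572 0.0213]
wrist positioner_a 0.82 [200.2 251.7] [0.4692 0.0291]
wrist positioner_a 0.63 [272.   93.6] [0.64   0.0145]
wrist vial_a 0.9 [337.3 123. ] [ 0.6397 -0.0508]
wrist vial_a 0.58 [303.1 268.5] [ 0.4928 -0.0759]
wrist cover 0.58 [ 12.6 276.1] [0.3496 0.219 ]
scene clip_post 0.6 [312.  282.7] [ 0.5485 -0.0722]
scene clip_pivot 0.51 [330.4 296.2] [ 0.5793 -0.0499]
scene slide 0.6 [345.6 278.1] [0.5493 0.0278]
scene positioner_a 0.9 [320.4 264.7] [0.4783 0.0211]
scene positioner_a 0.55 [371.3 304.4] [0.6427 0.0042]
scene vial_a 0.76 [292.5 287.5] [ 0.4949 -0.0771]
scene vial_a 0.65 [349.3 316.3] [ 0.6361 -0.0539]
scene cover 0.79 [192.8 356.1] [ 0.4932 -0.3228]
scene cover 0.64 [342.2 223.8] [0.3672 0.2103]
```

View pics/f.png

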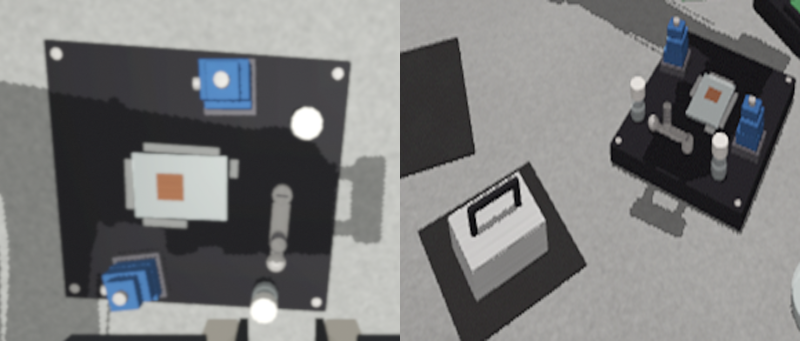

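All is in place: the slide sits in its nest between the stops, the clip is out at about 90°, both positioners and vials stand as before, and the cover is upright mid-mat.

```bash
python3 -c "
from h import *
print(ctrl.close_job())"
```

```text
the job is handed in; nothing more can be done
None
```

I did the whole job in the order asked and handed it in at about 27 s of robot time, with the gripper clear of everything. No verdict was reported.

- **Cover:** lifted by its handle and set down upright on the 170 mm mat with about 5 N of contact. The tool released it about 2 mm from the measured mat centre. The camera's estimate of its position was up to 8 mm off that centre, and I did not refine it further.
- **Clip in:** swung to about 0 rad with its nose on the slide's end, then released. A wrist picture confirmed this.
- **Key:** first contact was at z ≈ 62 mm and the hard stop at 56 mm, with 15 N at the stop. That matches the full 6 mm of travel. I could not read the key's joint directly.
- **Clip out:** swung back to about 90° and released. The two camera fits of the final angle disagreed somewhat: about 89° from the wrist, and a few degrees more from the scene camera.
- **Last pictures:** the slide is in its nest between the stops, and both positioners and both vials are where they stood, to within the cameras' few millimetres.

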